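Feed a slat home in the drilling jig with a push stick

ROBOT

A 6-joint arm with a two-finger parallel gripper is mounted at the origin on the work surface. World frame = base frame: x ahead of the robot, y to its left, z up, the work surface at z = 0. Lengths are in m, angles in rad, forces in N, time in s.
With the tool pointing down it reaches from about 0.3 to 0.775 m from the base axis. Payload 14.6 kg.
Tool frame: the origin (TCP) lies midway between the tips of the shut fingers; the grasp point (between the pads) lies 19 mm behind it (ctrl.pinch_z is the distance from the TCP to the grasp point, in m); z points along the fingers, y is the direction in which the jaws open and shut (so a half turn about z gives the same grasp; the last joint's range is limited). The gripper opens to 85 mm and grips with 20 to 120 N. Pads are 22 mm wide; open, the fingers measure 114 mm over their backs; the gripper's body (76 mm by 85 mm) begins 54 mm behind the grasp point. The pads swing forward as they close: fully open they stand 13 mm farther back than shut.
Start: joints at [1.05, 0.3, 1.521, -0, 1.321, -0.067], TCP at [0.241, 0.494, 0.231] pointing down, gripper open.
Joint ranges: [-3.03, 3.03], [-0.79, 2.21], [0.23, 2.52], [-1.04, 4.18], [0, 3.07], [-2.55, 2.55]. Speed limits (rad/s): [2.22, 2.22, 2.57, 3.14, 3.14, 3.14].

INTERFACE

Orientations are given as a unit quaternion [x, y, z, w].
In Python, from rig import ctrl, imaging gives the robot as it stands.
- The arm moves only by the tool drive_tool, never from a script. Its argument "targets" is one flat list of numbers, 6 for each row, row after row: the shift along the tool's x, y, z normalised to -1 to 1, where 1 is 0.12 m, then the turn, a rotation vector about the tool's x, y, z normalised to -1 to 1, where 1 is 120 degrees. A call has 1 to 8 rows; each row is the pose to reach, as a shift and turn from the pose measured when the call began, along the tool's axes at that moment; what a row does not reach only later rows make up. A row lasts 1/8 s, in which the tool goes at most 62.5 mm and 10.7 degrees, less where a joint would pass 70% of its speed; a pose out of reach is approached as far as the arm can. A call with a number of a shift or a turn outside -1 to 1 is refused whole. A call with a gripper value outside its range is refused whole. "grip" is the closure, from 0 (fully open) to 1 (shut), set as the call begins (left out, the last holds). The fingers move at their own pace and stop on an object; the grip force is fixed at half the most. Time passes only in rows, so rows that repeat a pose let the fingers close. It gives the time, the measured TCP pose, the force and the opening at its end, in the units of the state.
- ctrl.observe(): the state, without advancing time (a new reading comes with each control period).
- imaging.camera(name): name is "side" or "top"; returns a dict with "pixels" (480x640x3 uint8, red, green, blue), "z_map" (480x640 float32, m along the optical axis (not along the pixel's ray), 0 where there is no reading), "mtx" (3x3 intrinsics, pixels), "world_to_cam" (4x4, takes a point from world to camera coordinates). Camera axes: x right, y down, z forward; pixel columns grow to the right and rows downward; lengths in m; the calibration is good to about 2 mm. A picture is of the moment at which its call begins.
- ctrl.close_job(): hands the job in, once; it reports no verdict.
The state is a dict: "t": time; "joint_positions": joint angles; "qvel": joint speeds; "effort": joint torques, N m; "tcp_pos": TCP position; "orientation": TCP orientation; "ft_force": force on the tool from outside, world axes, zero at the start; "moment": the same for the moment, N m; "opening": opening from 0.0 (shut) to 1.0 (fully open).
Only numpy, scipy, OpenCV 4.12 (cv2) and the standard library are available. Lean on these libraries where they do the work, as an engineer would, in place of code of your own. Each camera call takes 0.05 s, during which the arm holds its last target. There are 200 camera calls.

TASK

Take the wooden push stick by its handle and use it to feed the small wooden slat through the jig's narrow guide channel, past the sprung side shoe, until the slat is fully home and has pressed the sprung stop plate all the way back, and bear on it there firmly, with more than 10 N, for a moment to seat it. Do not touch the slat with the gripper and never push on it harder than 25 N. Then draw the stick out and lay it upright on the bench clear of the jig, with the slat left home and nothing else disturbed.

Things in the scene. Friction and masses are not known exactly. Their poses are not given: they have to be found in the camera images.
- jig: Fixed plywood drilling jig. Origin under the channel mouth on the bench, x = feed direction, z up. Board x -150 to 170, 90 wide, top at z = 10 (slat slides on it). Rails 20 tall form a channel 22 wide on y = 0, x = 0 to 170. Slanted fences (z 10 to 30) flare from 22 apart at x = 0 to about 55 at x = -53; behind them the board is open. A clear cover roofs x = 0 to 92, underside z = 30, top z = 34.
- mouth (a point): Channel mouth: middle of the channel floor at its entrance, on the jig's axis, 10 above the bench.
- shoe_mid (a point): Grey sprung shoe in the channel's +y side, under the clear cover: this point is on its flat face, 10 above the channel floor. Ramp x 20 to 46 of the jig, flat to 88; it stands 4 into the channel and presses the slat against the other rail with about 4 to 6 N. Wedging the slat in between fences and shoe can take up to about 12 N of push; after that it drags with only 2 to 5 N and keeps the slat where it is left.
- stop_plate (a joint): How far the sprung plate on the steel end stop is pressed back along the feed, m: 0 free, 0.004 fully back (hard limit, push force climbs steeply). Spring 0.3 to 0.9 N, less than the shoe's drag. The stop is clamped at a different place each time: home, the slat's leading end lies between x = 95 and 135 of the jig, to be felt (or seen from above beyond the cover).
- slat: Loose wooden slat, 80 x 20 x 14 high (x, y, z), 15 to 30 g. Origin: centre of its underside; x along its length. It starts on the jig's base board, its leading end between the slanted fences, slightly askew and off-centre; its rear end stands free behind them.
- push_stick: Loose plywood push stick, about 70 g, lying on the bench. Handle: upright block 50 long (x), 20 thick (y), 54 tall, to be gripped across its thickness. From its foot a blade 12 wide and 14 high, underside level with the handle's, runs along +x to end 170 ahead of the origin. Origin: centre of the handle's underside; x points along the blade, z up.
- stick_tip (a point): Centre of the flat end of the push stick's blade: 170 ahead of the stick's origin, 7 above its underside.
- tape_measure: Bystander: yellow tape measure, 70 x 40 x 62 high, origin under its centre; leave alone.
- filler_tin: Bystander: tin 80 across, 80 tall, origin under its centre; leave alone.
- screwdriver: Bystander: screwdriver lying on the bench; leave alone.
Things that resemble listed ones, but are neither listed nor needed, are in the scene too. What is shaped like the push_stick but purple is not meant.

How it is judged:
On the way, in this order (a step that is already met when the one before it is completed fails the run):
1. the push stick is held in the gripper, off the bench (height (world z) of push_stick above 0.006 m and contact force between the fingers and push_stick above 1 N), for 0.2 s.
2. the slat is pushed home with the stick and seated firmly: the stop plate is pressed back by more than 3 mm while the stick bears on the slat with more than 10 N (value of joint stop_plate above 0.003 m and x of slat in the frame of jig above 0.05 m and contact force between the fingers and push_stick above 1 N and contact force between push_stick and slat above 10 N), for 0.2 s.
At the end, for the whole second after the job is handed in: The slat lies flat and straight (within 0.06 rad) in the channel, home: it keeps the stop plate pressed back by more than 3 of its 4 mm. The push stick stands released and at rest on the bench itself (underside within 5 mm of it), upright within 0.1 rad, so clear of the jig's board (value of joint stop_plate above 0.003 m and x of slat in the frame of jig above 0.05 m and angle between the x axis of slat and the x axis of jig, either way round below 0.06 rad and angle between slat's own z axis and vertical below 0.06 rad and height (world z) of push_stick below 0.005 m and angle between push_stick's own z axis and vertical below 0.1 rad and linear speed of each of push_stick, slat below 0.01 m/s); the robot touches nothing.
It fails at once if the stick pushes on the slat with more than 25 N (contact force between push_stick and slat above 25 N).
It fails at once if the gripper or arm touches the slat (contact force between any of the fingers, the arm and slat above 0.3 N).
It fails at once if a bystander is moved by more than 20 mm (distance of any of tape_measure, filler_tin, screwdriver from where it was at the start of the episode above 0.02 m).
It also fails if it takes over 58 s, if anything falls off the work surface, if the arm or the gripper's body presses on something with over 40 N, if the wrist force passes 120 N, or if a joint passes its speed limit or range.

## Working session

There is one attempt and no reset: what is moved stays moved. The work goes in short steps, Python scripts to look and compute and a tool call to move; the robot and the scene stay as the last step left them, time stands still between calls to the robot, and variables do not carry over. Pictures are saved under pics/ and viewed, about 8 in all and at most 12, crops included, and the job is handed in when it is done.

Besides the shell and the picture viewer there is one more tool, called by a JSON object that holds its "op" and its "data". drive_tool: Moves the arm, as the interface text tells. Its arguments: {"type":"object","properties":{"targets":{"type":"array","items":{"type":"number","minimum":-1,"maximum":1}},"grip":{"type":"number"}},"required":["targets"]}

```bash
mkdir -p pics; ls; python3 - <<'E'
from rig import ctrl, imaging
import cv2,numpy as np,pickle
d={n:imaging.camera(n) for n in("top","side")}
pickle.dump(d,open('d0.pkl','wb'))
for n in d: cv2.imwrite(f'pics/{n}0.png',d[n]["pixels"][:,:,::-1]); print(n,d[n]["mtx"].round(1).tolist(),d[n]["world_to_cam"].round(3).tolist())
print(ctrl.observe(),ctrl.pinch_z)
E
```

```text
pics
top [[519.9, 0.0, 315.7], [0.0, 519.9, 245.4], [0.0, 0.0, 1.0]] [[-0.005, -1.0, -0.005, 0.015], [-0.981, 0.005, -0.193, 0.558], [0.193, 0.004, -0.981, 0.962], [0.0, 0.0, 0.0, 1.0]]
side [[595.8, 0.0, 317.4], [0.0, 595.8, 239.8], [0.0, 0.0, 1.0]] [[0.904, -0.428, -0.017, -0.521], [-0.229, -0.448, -0.864, 0.195], [0.362, 0.785, -0.503, 1.175], [0.0, 0.0, 0.0, 1.0]]
{'t': 0.1, 'joint_positions': array([ 1.05038283e+00,  3.00440644e-01,  1.52150463e+00, -2.89671746e-05,
        1.32073326e+00, -6.65921226e-02]), 'qvel': array([ 7.10708957e-04, -3.31917413e-04, -3.56488642e-03, -3.52668158e-04,
        5.31165306e-05, -5.54871996e-04]), 'effort': array([ 6.44309694e-04, -5.44380355e+01, -3.62365043e+01, -8.00967655e-05,
        3.06469556e-03, -3.23805750e-05]), 'tcp_pos': array([0.24102111, 0.49414138, 0.23077037]), 'orientation': array([ 2.24964949e-01,  9.74366705e-01, -5.23778442e-04, -1.43644379e-04]), 'ft_force': array([0.61676706, 0.48230992, 0.45691176]), 'moment': array([-0.01344566, -0.00733385,  0.03311954]), 'opening': 0.9957818481505163} 0.0187
```

View pics/top0.png

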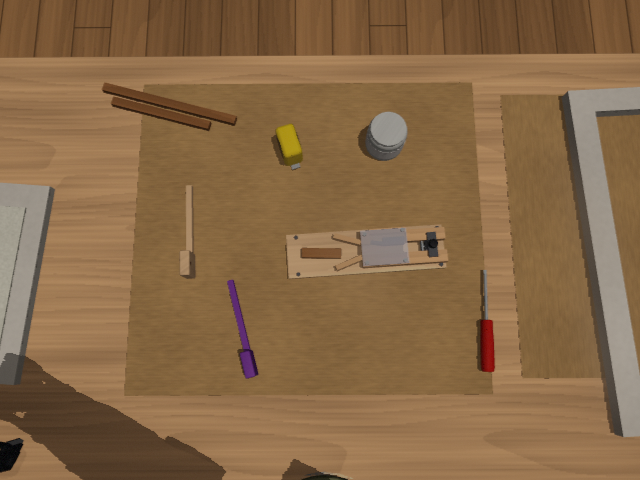

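View pics/side0.png

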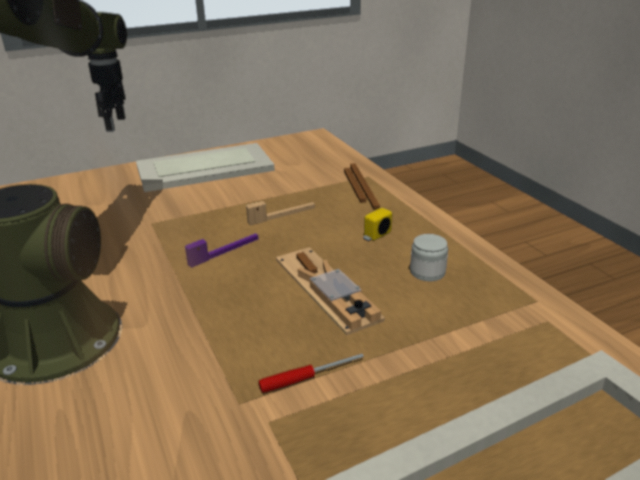

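The top view shows the stick with its handle at about (185,263) and tip at (189,187). The jig spans (287..447, 225..278), with the slat at (322,253), the tape at (290,145), the tin at (387,137) and the screwdriver at (487,330). The feed direction runs to image right, roughly -y. Next I'll measure through height and colour masks.

```bash
cat > h.py <<'E'
import numpy as np,cv2,pickle
def ray(c,u,v,z):
    K=c["mtx"];T=c["world_to_cam"];R=T[:3,:3];t=T[:3,3]
    uv=np.stack([np.atleast_1d(u),np.atleast_1d(v),np.ones(np.size(u))]).astype(float)
    d=R.T@np.linalg.inv(K)@uv;o=-R.T@t
    return (o[:,None]+d*((z-o[2])/d[2])).T
def cloud(c):
    v,u=np.mgrid[:480,:640];Z=c["z_map"].ravel();K=c["mtx"];T=c["world_to_cam"]
    p=np.linalg.inv(K)@np.stack([u.ravel(),v.ravel(),np.ones(u.size)])*Z
    return ((T[:3,:3].T@(p-T[:3,3:])).T).reshape(480,640,3)
def rect(xy):
    (c,s,a)=cv2.minAreaRect((xy*1000).astype(np.float32)); b=cv2.boxPoints((c,s,a))
    return np.round(c,1),np.round(s,1),round(a,2),b.round(1).tolist()
E
python3 - <<'E'
from h import *
d=pickle.load(open('d0.pkl','rb'));c=d["top"];P=cloud(c);z=P[:,:,2]
print('bench z',np.median(z[300:380,270:420]),z[300:380,270:420].std())
m=(z>0.005).astype(np.uint8);m[:80]=0;m[400:]=0;m[:,:90]=0;m[:,500:]=0
n,l,s,_=cv2.connectedComponentsWithStats(m)
for i in range(1,n):
    if s[i,4]>40:
        q=P[l==i];print(s[i].tolist(),'zmax',q[:,2].max().round(4),rect(q[:,:2]))
hsv=cv2.cvtColor(c["pixels"],cv2.COLOR_RGB2HSV)
for p in [(322,253),(310,240),(189,220),(189,200),(150,300)]: print(p,hsv[p[1],p[0]],P[p[1],p[0]].round(4))
cv2.imwrite('pics/crop1.png',cv2.resize(c["pixels"][215:290,280:455,::-1],None,fx=4.5,fy=4.5,interpolation=cv2.INTER_CUBIC))
E
```

```text
bench z 0.0010193254994798305 0.05507320226592694
[101, 82, 136, 49, 2302] zmax 1.0521 (array([700. , 176.9]), array([734.5, 185.2]), 40.63, [[361.0, 8.0], [481.70001220703125, -132.5], [1039.0, 345.79998779296875], [918.4000244140625, 486.29998779296875]])
[364, 111, 43, 51, 1602] zmax 1.0521 (array([617.9, -56.6]), array([ 86.9, 522.6]), 66.43, [[361.0, 8.0], [840.0999755859375, -201.0], [874.7999877929688, -121.30000305175781], [395.79998779296875, 87.69999694824219]])
[275, 124, 28, 46, 844] zmax 1.0521 (array([587.4,  28.3]), array([451.9,  48.5]), 11.24, [[361.0, 8.0], [370.5, -39.5], [813.7000122070312, 48.599998474121094], [804.2999877929688, 96.0999984741211]])
[178, 185, 17, 94, 880] zmax 1.0521 (array([489.5, 193.4]), array([431.3, 132.1]), 38.25, [[279.29998779296875, 111.80000305175781], [361.0, 8.0], [699.7000122070312, 275.0], [617.9000244140625, 378.79998779296875]])
[286, 224, 162, 55, 6955] zmax 1.0521 (array([484.9, -93.8]), array([233.7, 321.7]), 3.78, [[357.70001220703125, 59.0], [378.8999938964844, -262.0], [612.0999755859375, -246.60000610351562], [590.9000244140625, 74.4000015258789]])
[480, 270, 15, 102, 874] zmax 1.0521 (array([ 355.7, -197.8]), array([181.2, 369.8]), 24.62, [[196.3000030517578, -67.5], [350.29998779296875, -403.70001220703125], [515.0999755859375, -328.20001220703125], [361.0, 8.0]])
[227, 280, 31, 99, 850] zmax 1.0521 (array([380.6, 135.5]), array([225. , 125.9]), 52.06, [[261.70001220703125, 85.4000015258789], [361.0, 8.0], [499.3999938964844, 185.5], [400.1000061035156, 262.8999938964844]])
(322, 253) [ 14 151 120] [ 5.471e-01 -4.000e-04  2.940e-02]
(310, 240) [ 15 103 164] [0.5773 0.0238 0.0127]
(189, 220) [ 16 101 169] [0.6198 0.272  0.0165]
(189, 200) [ 16 101 169] [0.361  0.008  1.0521]
(150, 300) [ 16 133 130] [0.4571 0.3462 0.0059]
```

View pics/crop1.png

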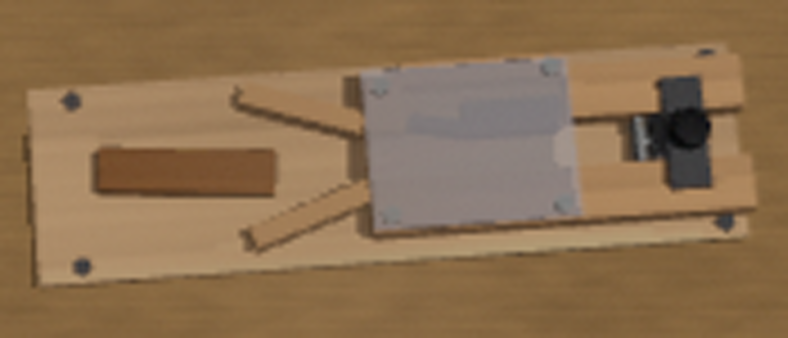

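The crop (offset 280,215, scale 4.5) shows the board corners at about (28,90), (38,285) and (748,240). The slat spans 93..275 x 148..195, the fences meet the cover at x≈365, and the stop plate face is at about (633,138).

```bash
cat >> h.py <<'E'
def masks(c):
    hsv=cv2.cvtColor(c["pixels"],cv2.COLOR_RGB2HSV).astype(int)
    H,S,V=hsv[...,0],hsv[...,1],hsv[...,2]
    return H,S,V
def comp(m,u,v):
    n,l=cv2.connectedComponents(m.astype(np.uint8),connectivity=4)
    i=l[v,u]; return l==i if i else None
def prect(c,m,z):
    # rect of sub-pixel contour pixels mapped on a plane (pixel outline dilated by half pixel by +-0.5 corners)
    v,u=np.nonzero(m); q=np.vstack([ray(c,u+a,v+b,z)[:,:2] for a in(-.5,.5) for b in(-.5,.5)])
    return rect(q)
E
python3 - <<'E'
from h import *
d=pickle.load(open('d0.pkl','rb'));c=d["top"];H,S,V=masks(c)
lite=(S<122)&(V>145)
st=comp(lite,189,220);st[:, :150]=0
print('stick px',np.argwhere(st).min(0),np.argwhere(st).max(0))
for r in range(185,280,6): 
    w=np.nonzero(st[r])[0]; print(r,w.min() if len(w) else None,w.max() if len(w) else None,end='; ')
print()
sl=comp((S>140)&(V<135)&(V>60)&(H<16),322,253); print('slat',prect(c,sl,.024), np.argwhere(sl).min(0),np.argwhere(sl).max(0))
bd=comp(lite,310,240);print('board',prect(c,bd,.010))
for u,v,z,n in [(28,90,.01,'TL'),(38,285,.01,'BL'),(748,240,.01,'BR'),(366,133,.03,'fenceU'),(368,183,.03,'fenceL'),(575,121,.03,'railUa'),(742,107,.03,'railUb'),(580,163,.03,'?'),(755,153,.03,'railLb'),(362,72,.034,'covTL'),(375,232,.034,'covBL'),(570,58,.034,'covTR'),(581,214,.034,'covBR'),(633,138,.022,'plate')]:
    print(n,(ray(c,280+(u+.5)/4.5-.5,215+(v+.5)/4.5-.5,z)[0]*1000).round(1))
cv2.imwrite('pics/crop2.png',cv2.resize(c["pixels"][175:285,150:230,::-1],None,fx=5,fy=5,interpolation=cv2.INTER_CUBIC))
s=d["side"];print('sidehandle')
H,S,V=masks(s);print(H[212,257],S[212,257],V[212,257],S[209,295],V[209,295])
E
```

```text
stick px [185 180] [274 191]
185 186 191; 191 186 190; 197 186 190; 203 186 190; 209 186 191; 215 186 191; 221 186 191; 227 186 191; 233 186 191; 239 186 191; 245 186 191; 251 180 191; 257 180 188; 263 180 188; 269 180 188; 275 None None; 
slat (array([549.2,   1.5]), array([78.5, 20.4]), 89.69, [[538.7000122070312, -37.70000076293945], [559.2000122070312, -37.79999923706055], [559.5999755859375, 40.79999923706055], [539.0999755859375, 40.900001525878906]]) [248 302] [257 340]
board (array([555.4, -89.3]), array([ 92.5, 322.6]), 3.74, [[498.70001220703125, 68.69999694824219], [519.7999877929688, -253.3000030517578], [612.0999755859375, -247.1999969482422], [591.0999755859375, 74.69999694824219]])
TL [589.4  73.4  10. ]
BL [499.8  68.3  10. ]
BR [ 518.6 -250.9   10. ]
fenceU [564.6 -78.6  30. ]
fenceL [542. -79.  30.]
railUa [ 569.5 -171.8   30. ]
railUb [ 575.5 -246.4   30. ]
? [ 550.5 -173.3   30. ]
railLb [ 554.6 -251.1   30. ]
covTL [591.5 -77.   34. ]
covBL [519.4 -81.2  34. ]
covTR [ 597.4 -169.9   34. ]
covBR [ 526.9 -172.1   34. ]
plate [ 563.2 -198.9   22. ]
sidehandle
16 107 117 106 139
```

View pics/crop2.png

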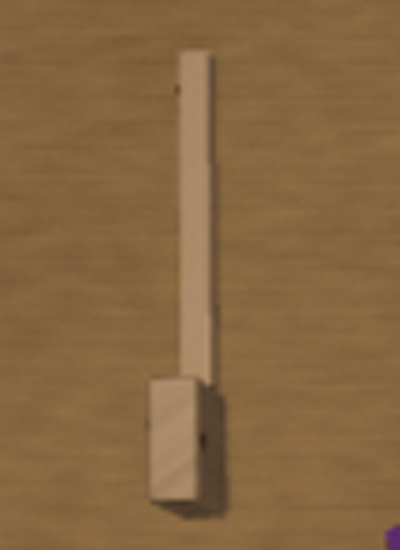

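The stick's handle top spans about (150..198, 378..500) in the crop (offset 150,175, scale 5), and the blade end is at row ~51. Now its pose and the move to it.

```bash
cat >> h.py <<'E'
from scipy.spatial.transform import Rotation as Ro
JO=np.array([.5545,-.0792]);JA=np.radians(-86.26)
def jw(x,y): # jig mm->world m
    c,s=np.cos(JA),np.sin(JA);return JO+np.array([c*x-s*y,s*x+c*y])/1000
def wj(p):
    c,s=np.cos(JA),np.sin(JA);d=(np.asarray(p)[:2]-JO)*1000;return np.array([c*d[0]+s*d[1],-s*d[0]+c*d[1]])
def plan(o,xyz,jaw):  # jaw: desired angle (deg) of tool y in world, tool straight down
    R=Ro.from_quat(o["orientation"]);M=R.as_matrix()
    cur=np.degrees(np.arctan2(M[1,1],M[0,1]))
    j=np.radians(cur+(jaw-cur+90)%180-90)
    y=np.array([np.cos(j),np.sin(j),0]);z=np.array([0,0,-1.]);x=np.cross(y,z)
    T=np.stack([x,y,z],1)
    print('tcp',np.round(o["tcp_pos"],4),'jaw',cur.round(1),'F',np.round(o["ft_force"],1),'open',round(o["opening"],3),'t',round(o["t"],2))
    print('shift',(M.T@(np.array(xyz)-o["tcp_pos"])/.12).round(3).tolist(),'turn',((R.inv()*Ro.from_matrix(T)).as_rotvec()/np.radians(120)).round(4).tolist())
E
python3 - <<'E'
from h import *;from rig import ctrl
d=pickle.load(open('d0.pkl','rb'));c=d["top"]
f=lambda u,v,z:(ray(c,150+(u+.5)/5-.5,175+(v+.5)/5-.5,z)[0]*1000).round(1)
for a in [(150,378,.054),(198,378,.054),(196,500,.054),(150,500,.054),(180,51,.014),(209,51,.014),(180,370,.014),(210,370,.014)]: print(a,f(*a))
h=np.mean([f(*a)[:2] for a in [(150,378,.054),(198,378,.054),(196,500,.054),(150,500,.054)]],0)
t=np.mean([f(*a)[:2] for a in [(180,51,.014),(209,51,.014)]],0)
v=t-h;yaw=np.degrees(np.arctan2(v[1],v[0]));print(h,t,np.hypot(*v),yaw)
plan(ctrl.observe(),[h[0]/1000,h[1]/1000,.11],yaw+90)
print('slat jig',wj([.5492,.0015]))
E
```

```text
(150, 378, 0.054) [549.7 278.2  54. ]
(198, 378, 0.054) [549.6 259.4  54. ]
(196, 500, 0.054) [501.5 258.2  54. ]
(150, 500, 0.054) [501.6 276.   54. ]
(180, 51, 0.014) [696.  282.9  14. ]
(209, 51, 0.014) [695.9 270.8  14. ]
(180, 370, 0.014) [560.5 277.   14. ]
(210, 370, 0.014) [560.4 264.8  14. ]
[525.6  267.95] [695.95 276.85] 170.5823334932431 2.990720452112017
tcp [0.241  0.4941 0.2308] jaw 64.0 F [0.6 0.5 0.5] open 0.996 t 0.1
shift [-2.958, -0.653, 1.007] turn [-0.0005, -0.0002, -0.2416]
slat jig [-8.08738486e+01 -2.47349140e-02]
```

{"op": "drive_tool", "data": {"targets": [-0.5,-0.1,0,0,0,0,-1,-0.22,0,0,0,0,-1,-0.22,0,0,0,0], "grip": 0}}

```text
t: 0.48
tcp_pos: [0.3397, 0.4155, 0.2305]
orientation: [0.227, 0.974, -0.001, -0.0]
ft_force: [-0.0, 0.1, 0.4]
opening: 0.997
```

{"op": "drive_tool", "data": {"targets": [-0.5,-0.1,0,0,0,0,-1,-0.22,0,0,0,0,-1,-0.22,0,0,0,0]}}

```text
t: 0.85
tcp_pos: [0.4375, 0.3368, 0.2301]
orientation: [0.229, 0.973, -0.001, -0.0]
ft_force: [-0.6, 0.2, -0.0]
opening: 1.002
```

{"op": "drive_tool", "data": {"targets": [-0.5,-0.1,0.3,0,0,-0.08,-0.95,-0.21,0.6,0,0,-0.16,-0.95,-0.21,0.9,0,0,-0.24,-0.95,-0.21,0.9,0,0,-0.24]}}

```text
t: 1.35
tcp_pos: [0.5266, 0.2631, 0.1191]
orientation: [-0.02, 1.0, -0.002, -0.004]
ft_force: [0.1, 1.1, 0.5]
opening: 1.001
```

```bash
python3 - <<'E'
from h import *;from rig import ctrl
plan(ctrl.observe(),[.5256,.268,.010],93.0)
E
```

```text
tcp [0.5266 0.2631 0.1191] jaw 92.2 F [0.1 1.1 0.5] open 1.001 t 1.35
shift [-0.0, 0.045, 0.909] turn [-0.002, -0.0035, -0.0063]
```

{"op": "drive_tool", "data": {"targets": [0,0.045,0.3,0,-0.003,-0.006,0,0.045,0.6,0,-0.003,-0.006,0,0.045,0.8,-0.002,-0.003,-0.006,0,0.045,0.9,-0.002,-0.003,-0.006,0,0.045,0.908,-0.002,-0.003,-0.006,0,0.045,0.908,-0.002,-0.003,-0.006]}}

```text
t: 2.1
tcp_pos: [0.526, 0.2686, 0.0116]
orientation: [-0.026, 1.0, 0.0, 0.0]
ft_force: [-0.0, 1.5, -0.5]
opening: 1.002
```

{"op": "drive_tool", "data": {"targets": [0,0,0,0,0,0,0,0,0,0,0,0,0,0,0,0,0,0,0,0,0,0,0,0,0,0,0,0,0,0,0,0,0,0,0,0], "grip": 1}}

```text
t: 2.85
tcp_pos: [0.5262, 0.2687, 0.0118]
orientation: [-0.026, 1.0, 0.0, 0.001]
ft_force: [0.2, 0.4, 4.1]
opening: 0.226
```

{"op": "drive_tool", "data": {"targets": [0,0,-0.2,0,0,0,0,0,-0.5,0,0,0,0,0,-0.8,0,0,0,0,0,-0.8,0,0,0]}}

```text
t: 3.35
tcp_pos: [0.5271, 0.269, 0.1103]
orientation: [-0.026, 1.0, 0.001, 0.003]
ft_force: [-0.5, -0.9, -1.3]
opening: 0.225
```

```bash
python3 - <<'E'
from h import *;from rig import ctrl
p=jw(-312,-1);plan(ctrl.observe(),[*p,.105],3.74)
E
```

```text
tcp [0.5271 0.269  0.1103] jaw 92.9 F [-0.5 -0.9 -1.3] open 0.225 t 3.35
shift [-0.034, -0.31, 0.044] turn [0.0028, 0.0011, 0.7433]
```

{"op": "drive_tool", "data": {"targets": [-0.0,-0.04,0,0,0,0.085,-0.0,-0.08,0,0,0,0.17,-0.01,-0.12,0,0,0,0.255,-0.02,-0.16,0,0,0,0.34,-0.02,-0.2,0,0,0,0.425,-0.03,-0.24,0,0,0,0.51,-0.03,-0.28,0,0,0,0.595,-0.034,-0.31,0.04,0.002,0.001,0.68]}}

```text
t: 4.35
tcp_pos: [0.5327, 0.2317, 0.1043]
orientation: [0.636, 0.772, -0.0, -0.0]
ft_force: [-0.0, -0.7, -0.3]
opening: 0.226
```

{"op": "drive_tool", "data": {"targets": [0,0,0,0,0,0.064,0,0,0,0,0,0.064,0,0,0,0,0,0.064]}}

```text
t: 4.72
tcp_pos: [0.5325, 0.2317, 0.1038]
orientation: [0.685, 0.728, -0.0, -0.0]
ft_force: [0.3, -0.2, 0.2]
opening: 0.228
```

```bash
python3 - <<'E'
from h import *;from rig import ctrl,imaging
c=imaging.camera("top");s=imaging.camera("side");pickle.dump((c,s),open('d1.pkl','wb'))
cv2.imwrite('pics/t1.png',cv2.resize(c["pixels"][160:300,160:400,::-1],None,fx=3.3,fy=3.3,interpolation=cv2.INTER_CUBIC))
p=jw(-312,-1);plan(ctrl.observe(),[*p,.105],3.74)
E
```

```text
tcp [0.5326 0.2318 0.104 ] jaw 3.4 F [0.4 1.  0.2] open 0.222 t 4.83
shift [0.002, 0.005, -0.008] turn [-0.0002, -0.0, -0.0026]
```

View pics/t1.png

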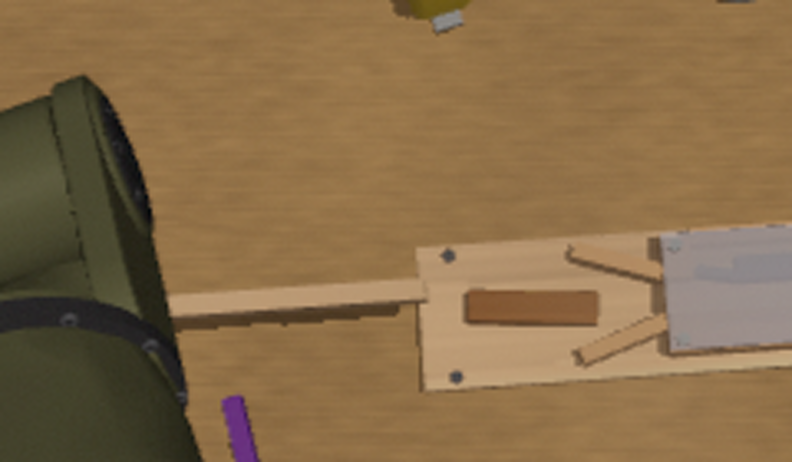

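```bash
python3 - <<'E'
from h import *;from rig import ctrl
c,s=pickle.load(open('d1.pkl','rb'))
f=lambda u,v,z=.106:ray(c,160+(u+.5)/3.3-.5,160+(v+.5)/3.3-.5,z)[0]
for a in [(426,281),(426,300),(180,296),(180,315)]: print(wj(f(*a)).round(1))
a=wj((f(426,281)+f(426,300))/2);b=wj((f(180,296)+f(180,315))/2);print(a,b,'yaw err deg',np.degrees(np.arctan2((a-b)[1],(a-b)[0])))
# slat corners
for a in [(467,290),(597,290),(597,325),(467,324)]: print('slat',wj(f(*a,.024)).round(1))
p=jw(-305,-1);plan(ctrl.observe(),[*p,.0235],3.74)
E
```

```text
[-141.1    3.7]
[-141.7   -7.2]
[-279.5    4.9]
[-279.8   -6. ]
[-141.41057929   -1.74289624] [-279.66187429   -0.54441235] yaw err deg -0.4966777994043327
slat [-120.    12.9]
slat [-40.9   7.3]
slat [-42.6 -14.3]
slat [-121.4   -8.1]
tcp [0.5326 0.2318 0.104 ] jaw 3.4 F [0.4 1.  0.2] open 0.222 t 4.83
shift [-0.056, 0.005, 0.671] turn [-0.0002, -0.0, -0.0026]
```

{"op": "drive_tool", "data": {"targets": [0,0.005,0.25,0,0,-0.003,0,0.005,0.5,0,0,-0.003,0,0.005,0.62,0,0,-0.003,0,0.005,0.662,0,0,-0.003,0,0.005,0.662,0,0,-0.003]}}

```text
t: 5.45
tcp_pos: [0.5335, 0.2319, 0.0252]
orientation: [0.683, 0.73, 0.0, -0.0]
ft_force: [0.1, -0.4, 0.2]
opening: 0.225
```

```bash
python3 - <<'E'
from h import *;from rig import ctrl
o=ctrl.observe();print(wj(o["tcp_pos"]))
p=jw(-291,-1.2);plan(o,[*p,.0245],3.74)
p=jw(-251,-1.2);plan(o,[*p,.0245],3.74)
E
```

```text
[-311.81852012   -0.70472899]
tcp [0.5335 0.2319 0.0252] jaw 3.8 F [ 0.1 -0.4  0.2] open 0.225 t 5.45
shift [-0.173, -0.004, 0.006] turn [0.0001, -0.0001, 0.0006]
tcp [0.5335 0.2319 0.0252] jaw 3.8 F [ 0.1 -0.4  0.2] open 0.225 t 5.45
shift [-0.507, -0.005, 0.005] turn [0.0001, -0.0001, 0.0006]
```

{"op": "drive_tool", "data": {"targets": [-0.06,-0.004,0.008,0,0,0,-0.12,-0.004,0.008,0,0,0,-0.17,-0.004,0.008,0,0,0,-0.22,-0.004,0.008,0,0,0,-0.27,-0.004,0.008,0,0,0,-0.32,-0.005,0.008,0,0,0,-0.37,-0.005,0.008,0,0,0,-0.42,-0.005,0.008,0,0,0]}}

```text
t: 6.45
tcp_pos: [0.5363, 0.1812, 0.0242]
orientation: [0.683, 0.73, 0.0, -0.0]
ft_force: [1.0, 0.0, -1.1]
opening: 0.226
```

```bash
python3 - <<'E'
from h import *;from rig import ctrl,imaging
o=ctrl.observe();print(wj(o["tcp_pos"]))
c=imaging.camera("top");pickle.dump(c,open('d2.pkl','wb'))
cv2.imwrite('pics/t2.png',cv2.resize(c["pixels"][215:290,280:455,::-1],None,fx=4.5,fy=4.5,interpolation=cv2.INTER_CUBIC))
p=jw(-241,-1.2);plan(o,[*p,.0240],3.74)
E
```

```text
[-261.05871607   -1.19825425]
tcp [0.5363 0.1812 0.0242] jaw 3.8 F [ 1.   0.  -1.1] open 0.226 t 6.45
shift [-0.167, -0.0, 0.002] turn [0.0001, -0.0001, 0.0006]
```

View pics/t2.png

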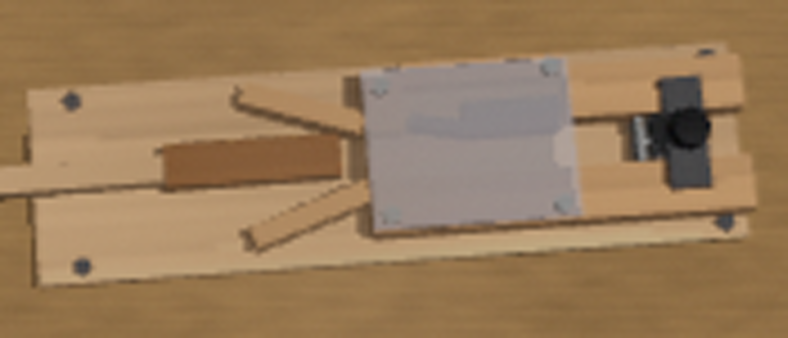

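The slat (163..341 x 135..188 in the crop) is now square to the jig, and its lead end is about 12 mm short of the mouth. I'll push on gently.

{"op": "drive_tool", "data": {"targets": [-0.025,0,0,0,0,0,-0.05,0,0,0,0,0,-0.075,0,0,0,0,0,-0.1,0,0,0,0,0,-0.125,0,0,0,0,0,-0.15,0,0,0,0,0]}}

```text
t: 7.25
tcp_pos: [0.5375, 0.1625, 0.0242]
orientation: [0.683, 0.73, 0.0, -0.0]
ft_force: [1.0, -0.2, -1.3]
opening: 0.231
```

{"op": "drive_tool", "data": {"targets": [-0.025,0,0,0,0,0,-0.05,0,0,0,0,0,-0.075,0,0,0,0,0,-0.1,0,0,0,0,0]}}

```text
t: 7.75
tcp_pos: [0.5383, 0.1503, 0.0242]
orientation: [0.683, 0.73, 0.0, -0.0]
ft_force: [-1.0, -0.6, -0.7]
opening: 0.225
```

{"op": "drive_tool", "data": {"targets": [-0.025,0,0,0,0,0,-0.05,0,0,0,0,0,-0.075,0,0,0,0,0,-0.1,0,0,0,0,0]}}

```text
t: 8.25
tcp_pos: [0.5391, 0.1381, 0.0242]
orientation: [0.683, 0.73, 0.0, 0.0]
ft_force: [0.7, -0.2, -0.6]
opening: 0.226
```

```bash
python3 - <<'E'
from h import *;from rig import ctrl,imaging
o=ctrl.observe();print(wj(o["tcp_pos"]))
p=jw(-180,-1.2);plan(o,[*p,.0240],3.74)
E
```

```text
[-217.87418276   -1.16217226]
tcp [0.5391 0.1381 0.0242] jaw 3.8 F [ 0.7 -0.2 -0.6] open 0.226 t 8.25
shift [-0.316, -0.001, 0.002] turn [0.0001, -0.0001, 0.0004]
```

{"op": "drive_tool", "data": {"targets": [-0.025,0,0,0,0,0,-0.05,0,0,0,0,0,-0.075,0,0,0,0,0,-0.1,0,0,0,0,0]}}

```text
t: 8.75
tcp_pos: [0.5398, 0.1264, 0.0242]
orientation: [0.683, 0.73, 0.0, -0.0]
ft_force: [-1.4, 6.6, -0.2]
opening: 0.227
```

{"op": "drive_tool", "data": {"targets": [-0.025,0,0,0,0,0,-0.05,0,0,0,0,0,-0.075,0,0,0,0,0,-0.1,0,0,0,0,0]}}

```text
t: 9.25
tcp_pos: [0.5404, 0.1146, 0.0242]
orientation: [0.683, 0.73, 0.0, -0.001]
ft_force: [-3.0, 5.8, -0.2]
opening: 0.227
```

{"op": "drive_tool", "data": {"targets": [-0.025,0,0,0,0,0,-0.05,0,0,0,0,0,-0.075,0,0,0,0,0,-0.1,0,0,0,0,0]}}

```text
t: 9.75
tcp_pos: [0.5409, 0.1028, 0.0242]
orientation: [0.684, 0.73, 0.0, -0.001]
ft_force: [-3.0, 6.0, 0.8]
opening: 0.222
```

```bash
python3 - <<'E'
from h import *;from rig import ctrl,imaging
o=ctrl.observe();print(wj(o["tcp_pos"]))
c=imaging.camera("top");pickle.dump(c,open('d3.pkl','wb'))
cv2.imwrite('pics/t3.png',cv2.resize(c["pixels"][215:290,280:455,::-1],None,fx=4.5,fy=4.5,interpolation=cv2.INTER_CUBIC))
p=jw(-140,-1.2);plan(o,[*p,.0240],3.74)
E
```

```text
[-182.51143976   -1.69780427]
tcp [0.5409 0.1028 0.0242] jaw 3.8 F [-3.   6.   0.8] open 0.222 t 9.75
shift [-0.354, 0.004, 0.001] turn [-0.0005, -0.0009, 0.0001]
```

View pics/t3.png

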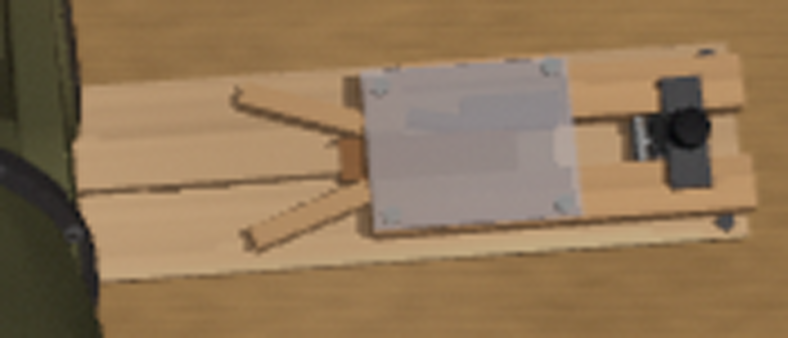

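The slat's rear is at x≈338 in the crop and the blade follows in the centre. The lead end is under the cover at ~515, and the plate face is at ~632, so about 50 mm remain.

{"op": "drive_tool", "data": {"targets": [-0.025,0,0,0,0,0,-0.05,0,0,0,0,0,-0.075,0,0,0,0,0,-0.1,0,0,0,0,0,-0.125,0,0,0,0,0,-0.15,0,0,0,0,0]}}

```text
t: 10.55
tcp_pos: [0.5421, 0.0842, 0.0241]
orientation: [0.684, 0.73, 0.0, -0.001]
ft_force: [-2.0, 3.2, -1.2]
opening: 0.228
```

{"op": "drive_tool", "data": {"targets": [-0.025,0,0,0,0,0,-0.05,0,0,0,0,0,-0.075,0,0,0,0,0,-0.1,0,0,0,0,0,-0.125,0,0,0,0,0,-0.15,0,0,0,0,0]}}

```text
t: 11.3
tcp_pos: [0.5433, 0.0661, 0.024]
orientation: [0.684, 0.73, 0.0, -0.001]
ft_force: [-1.4, 2.9, 0.3]
opening: 0.222
```

```bash
python3 - <<'E'
from h import *;from rig import ctrl,imaging
o=ctrl.observe();print(wj(o["tcp_pos"]))
c=imaging.camera("top");pickle.dump(c,open('d4.pkl','wb'))
cv2.imwrite('pics/t4.png',cv2.resize(c["pixels"][215:275,355:455,::-1],None,fx=8,fy=8,interpolation=cv2.INTER_CUBIC))
p=jw(-140,-1.2);plan(o,[*p,.0240],3.74)
E
```

```text
[-145.72319437   -1.6953942 ]
tcp [0.5433 0.0661 0.024 ] jaw 3.7 F [-1.4  2.9  0.3] open 0.222 t 11.3
shift [-0.048, 0.004, 0.0] turn [-0.0005, -0.0008, 0.0001]
```

View pics/t4.png

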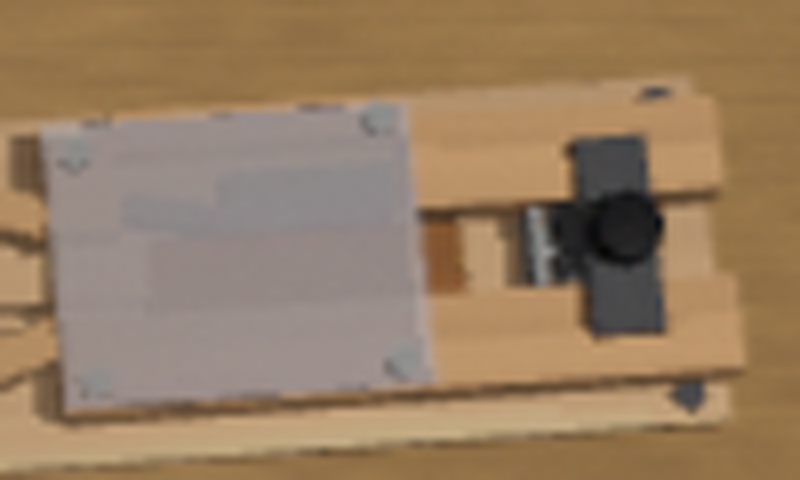

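Slat lead at x≈464 and plate face at ~524 in the 8x crop, so a gap of ≈14 mm, with the hard stop about 18 mm ahead. I'll close most of it and then creep.

{"op": "drive_tool", "data": {"targets": [-0.02,0,0,0,0,0,-0.04,0,0,0,0,0,-0.06,0,0,0,0,0,-0.08,0,0,0,0,0,-0.09,0,0,0,0,0,-0.1,0,0,0,0,0]}}

```text
t: 12.1
tcp_pos: [0.5442, 0.0538, 0.024]
orientation: [0.684, 0.73, 0.0, -0.001]
ft_force: [-0.5, 4.9, -0.3]
opening: 0.224
```

{"op": "drive_tool", "data": {"targets": [-0.003,0,0,0,0,0,-0.006,0,0,0,0,0,-0.009,0,0,0,0,0,-0.012,0,0,0,0,0]}}

```text
t: 12.6
tcp_pos: [0.5443, 0.0523, 0.024]
orientation: [0.684, 0.73, 0.0, -0.001]
ft_force: [-1.1, 3.2, -0.3]
opening: 0.223
```

{"op": "drive_tool", "data": {"targets": [-0.003,0,0,0,0,0,-0.006,0,0,0,0,0,-0.009,0,0,0,0,0,-0.012,0,0,0,0,0]}}

```text
t: 13.1
tcp_pos: [0.5443, 0.0509, 0.024]
orientation: [0.684, 0.73, 0.0, -0.001]
ft_force: [-0.8, 4.4, -0.7]
opening: 0.229
```

{"op": "drive_tool", "data": {"targets": [-0.003,0,0,0,0,0,-0.005,0,0,0,0,0,-0.007,0,0,0,0,0]}}

```text
t: 13.48
tcp_pos: [0.5444, 0.0501, 0.024]
orientation: [0.684, 0.73, 0.0, -0.001]
ft_force: [-1.0, 4.0, -1.5]
opening: 0.227
```

{"op": "drive_tool", "data": {"targets": [-0.003,0,0,0,0,0,-0.005,0,0,0,0,0,-0.007,0,0,0,0,0]}}

```text
t: 13.85
tcp_pos: [0.5444, 0.0492, 0.024]
orientation: [0.684, 0.73, 0.0, -0.001]
ft_force: [-0.5, 5.0, 0.3]
opening: 0.226
```

{"op": "drive_tool", "data": {"targets": [-0.002,0,0,0,0,0,-0.004,0,0,0,0,0,-0.005,0,0,0,0,0]}}

```text
t: 14.22
tcp_pos: [0.5445, 0.0486, 0.024]
orientation: [0.684, 0.73, 0.0, -0.001]
ft_force: [-1.0, 4.1, 0.7]
opening: 0.229
```

{"op": "drive_tool", "data": {"targets": [-0.002,0,0,0,0,0,-0.004,0,0,0,0,0,-0.005,0,0,0,0,0]}}

```text
t: 14.6
tcp_pos: [0.5445, 0.048, 0.024]
orientation: [0.684, 0.73, 0.0, -0.001]
ft_force: [-1.3, 5.0, -0.9]
opening: 0.229
```

{"op": "drive_tool", "data": {"targets": [-0.002,0,0,0,0,0,-0.004,0,0,0,0,0,-0.005,0,0,0,0,0]}}

```text
t: 14.98
tcp_pos: [0.5446, 0.0474, 0.024]
orientation: [0.684, 0.73, 0.0, -0.001]
ft_force: [-1.5, 4.9, -0.8]
opening: 0.228
```

{"op": "drive_tool", "data": {"targets": [-0.002,0,0,0,0,0,-0.004,0,0,0,0,0,-0.005,0,0,0,0,0]}}

```text
t: 15.35
tcp_pos: [0.5446, 0.0468, 0.024]
orientation: [0.684, 0.73, 0.0, -0.001]
ft_force: [-1.7, 5.1, -0.0]
opening: 0.228
```

{"op": "drive_tool", "data": {"targets": [-0.002,0,0,0,0,0,-0.004,0,0,0,0,0,-0.005,0,0,0,0,0]}}

```text
t: 15.72
tcp_pos: [0.5447, 0.0462, 0.024]
orientation: [0.684, 0.73, 0.0, -0.001]
ft_force: [-1.4, 5.4, -0.3]
opening: 0.225
```

{"op": "drive_tool", "data": {"targets": [-0.002,0,0,0,0,0,-0.004,0,0,0,0,0,-0.005,0,0,0,0,0]}}

```text
t: 16.1
tcp_pos: [0.5447, 0.0456, 0.024]
orientation: [0.684, 0.73, 0.0, -0.001]
ft_force: [-1.1, 5.5, -0.3]
opening: 0.23
```

```bash
python3 - <<'E'
from h import *;from rig import ctrl,imaging
c=imaging.camera("top");pickle.dump(c,open('d5.pkl','wb'))
cv2.imwrite('pics/t5.png',cv2.resize(c["pixels"][215:275,355:455,::-1],None,fx=8,fy=8,interpolation=cv2.INTER_CUBIC))
E
```

```text
(no output)
```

View pics/t5.png

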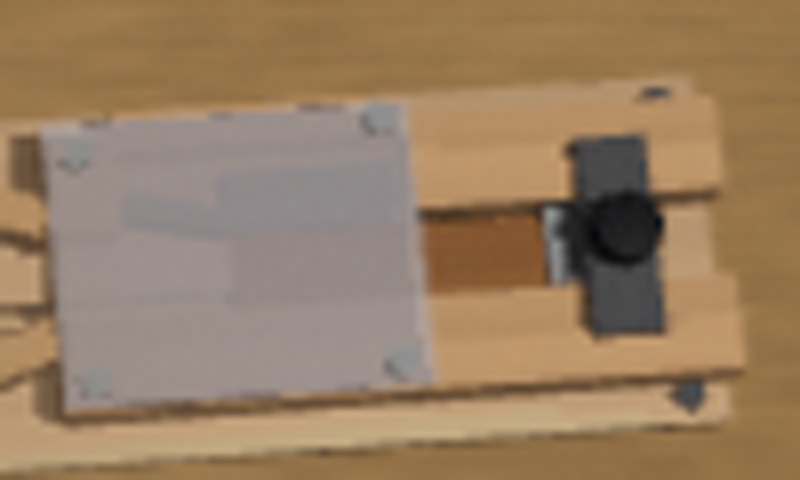

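The slat is in contact with the plate, whose face moved from x≈524 to ~543 (≈4 mm), so it is nearly at the hard limit. I'll take finer steps.

{"op": "drive_tool", "data": {"targets": [-0.001,0,0,0,0,0,-0.002,0,0,0,0,0,-0.003,0,0,0,0,0]}}

```text
t: 16.52
tcp_pos: [0.5447, 0.0453, 0.0241]
orientation: [0.684, 0.73, 0.0, -0.001]
ft_force: [-1.7, 5.9, 0.4]
opening: 0.225
```

{"op": "drive_tool", "data": {"targets": [-0.001,0,0,0,0,0,-0.002,0,0,0,0,0,-0.003,0,0,0,0,0]}}

```text
t: 16.9
tcp_pos: [0.5447, 0.0452, 0.0241]
orientation: [0.684, 0.73, 0.0, -0.001]
ft_force: [-0.9, 7.4, 0.7]
opening: 0.229
```

{"op": "drive_tool", "data": {"targets": [-0.002,0,0,0,0,0,-0.003,0,0,0,0,0,-0.004,0,0,0,0,0]}}

```text
t: 17.27
tcp_pos: [0.5448, 0.0451, 0.0242]
orientation: [0.684, 0.73, 0.001, -0.001]
ft_force: [-1.5, 8.5, 0.7]
opening: 0.227
```

{"op": "drive_tool", "data": {"targets": [-0.002,0,0,0,0,0,-0.003,0,0,0,0,0,-0.004,0,0,0,0,0]}}

```text
t: 17.65
tcp_pos: [0.5448, 0.0451, 0.0242]
orientation: [0.684, 0.73, 0.001, -0.001]
ft_force: [-1.5, 9.9, 1.2]
opening: 0.226
```

{"op": "drive_tool", "data": {"targets": [-0.004,0,0,0,0,0,-0.005,0,0,0,0,0,-0.006,0,0,0,0,0,-0.006,0,0,0,0,0]}}

```text
t: 18.15
tcp_pos: [0.5448, 0.045, 0.0244]
orientation: [0.684, 0.73, 0.001, -0.002]
ft_force: [-1.2, 10.1, 0.9]
opening: 0.228
```

{"op": "drive_tool", "data": {"targets": [-0.006,0,0,0,0,0,-0.007,0,0,0,0,0,-0.007,0,0,0,0,0,-0.007,0,0,0,0,0]}}

```text
t: 18.65
tcp_pos: [0.5448, 0.0449, 0.0244]
orientation: [0.683, 0.73, 0.001, -0.002]
ft_force: [-1.6, 11.8, 1.3]
opening: 0.226
```

{"op": "drive_tool", "data": {"targets": [-0.007,0,0,0,0,0,-0.008,0,0,0,0,0,-0.009,0,0,0,0,0,-0.01,0,0,0,0,0,-0.01,0,0,0,0,0]}}

```text
t: 19.27
tcp_pos: [0.5448, 0.0447, 0.0246]
orientation: [0.683, 0.73, 0.002, -0.003]
ft_force: [-1.8, 14.7, 2.2]
opening: 0.225
```

{"op": "drive_tool", "data": {"targets": [-0.01,0,0,0,0,0,-0.011,0,0,0,0,0,-0.011,0,0,0,0,0,-0.011,0,0,0,0,0]}}

```text
t: 19.77
tcp_pos: [0.5448, 0.0446, 0.0248]
orientation: [0.683, 0.73, 0.002, -0.003]
ft_force: [-3.0, 16.3, 2.6]
opening: 0.229
```

{"op": "drive_tool", "data": {"targets": [-0.011,0,0,0,0,0,-0.011,0,0,0,0,0,-0.011,0,0,0,0,0]}}

```text
t: 20.15
tcp_pos: [0.5448, 0.0445, 0.025]
orientation: [0.683, 0.73, 0.003, -0.004]
ft_force: [-2.6, 15.9, 2.3]
opening: 0.225
```

{"op": "drive_tool", "data": {"targets": [0.01,0,0,0,0,0,0.03,0,0,0,0,0,0.06,0,0,0,0,0,0.1,0,0,0,0,0]}}

```text
t: 20.65
tcp_pos: [0.5441, 0.0566, 0.0251]
orientation: [0.683, 0.73, 0.003, -0.004]
ft_force: [0.3, 0.3, -1.3]
opening: 0.224
```

```bash
python3 - <<'E'
from h import *;from rig import ctrl
o=ctrl.observe();print(wj(o["tcp_pos"]))
p=jw(-250,-1.2);plan(o,[*p,.0245],3.74)
E
```

```text
[-136.18568928   -1.5650879 ]
tcp [0.5441 0.0566 0.0251] jaw 3.8 F [ 0.3  0.3 -1.3] open 0.224 t 20.65
shift [0.948, 0.004, 0.014] turn [-0.0002, -0.0044, 0.0004]
```

{"op": "drive_tool", "data": {"targets": [0.1,0.002,0.0,0,-0.002,0,0.25,0.003,0,0,-0.0044,0,0.4,0.003,0,0,-0.0044,0,0.55,0.003,0,0,-0.0044,0,0.7,0.003,0,0,-0.0044,0,0.83,0.004,0,0,-0.0044,0,0.95,0.004,0,0,-0.0044,0,0.95,0.004,0,0,-0.0044,0]}}

```text
t: 21.65
tcp_pos: [0.5369, 0.1713, 0.0261]
orientation: [0.683, 0.73, -0.0, -0.0]
ft_force: [0.3, -0.6, -0.8]
opening: 0.226
```

```bash
python3 - <<'E'
from h import *;from rig import ctrl,imaging
c=imaging.camera("top")
cv2.imwrite('pics/t6.png',cv2.resize(c["pixels"][210:280,255:455,::-1],None,fx=4,fy=4,interpolation=cv2.INTER_CUBIC))
o=ctrl.observe();print(wj(o["tcp_pos"]))
p=jw(-348,-1.2);plan(o,[*p,.0245],3.74)
E
```

```text
[-250.41827851   -1.19542003]
tcp [0.537  0.1706 0.0261] jaw 3.8 F [ 0.5  0.7 -1.4] open 0.225 t 21.7
shift [0.813, 0.001, 0.013] turn [-0.0002, 0.0, 0.0007]
```

View pics/t6.png

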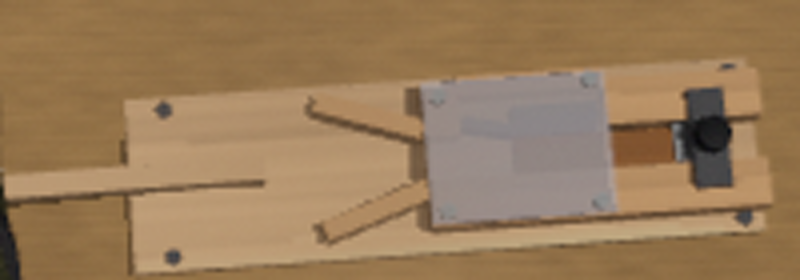

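The slat stays home with its lead against the plate (x≈675 in the crop), and the stick tip is out at (265,182). I'll retract fully and lower to the bench.

{"op": "drive_tool", "data": {"targets": [0.2,0,-0.03,0,0,0,0.4,0,-0.05,0,0,0,0.6,0,-0.05,0,0,0,0.85,0,-0.05,0,0,0,0.85,0,-0.05,0,0,0]}}

```text
t: 22.32
tcp_pos: [0.5301, 0.2733, 0.032]
orientation: [0.683, 0.731, -0.0, -0.0]
ft_force: [0.1, -0.9, -0.5]
opening: 0.227
```

{"op": "drive_tool", "data": {"targets": [0,0,0.05,0,0,0,0,0,0.1,0,0,0,0,0,0.13,0,0,0,0,0,0.15,0,0,0,0,0,0.155,0,0,0]}}

```text
t: 22.95
tcp_pos: [0.5301, 0.2731, 0.0133]
orientation: [0.683, 0.731, -0.0, -0.0]
ft_force: [-0.1, 0.9, -1.1]
opening: 0.224
```

```bash
python3 - <<'E'
from h import *;from rig import ctrl
o=ctrl.observe();print(wj(o["tcp_pos"]))
plan(o,[*o["tcp_pos"][:2],.0120],3.74)
E
```

```text
[-353.1729162    -1.41204093]
tcp [0.5301 0.2731 0.0133] jaw 3.9 F [-0.1  0.9 -1.1] open 0.224 t 22.95
shift [0.0, 0.0, 0.011] turn [-0.0003, 0.0, 0.0012]
```

{"op": "drive_tool", "data": {"targets": [0,0,0.005,0,0,0,0,0,0.01,0,0,0,0,0,0.011,0,0,0]}}

```text
t: 23.32
tcp_pos: [0.53, 0.2732, 0.012]
orientation: [0.683, 0.731, -0.0, -0.0]
ft_force: [-1.1, -0.1, -0.9]
opening: 0.224
```

{"op": "drive_tool", "data": {"targets": [0,0,0,0,0,0,0,0,0,0,0,0,0,0,0,0,0,0,0,0,0,0,0,0,0,0,0,0,0,0,0,0,0,0,0,0], "grip": 0}}

```text
t: 24.08
tcp_pos: [0.53, 0.2732, 0.012]
orientation: [0.683, 0.731, -0.0, -0.0]
ft_force: [-0.3, 0.9, 0.4]
opening: 1.0
```

{"op": "drive_tool", "data": {"targets": [0,0,-0.2,0,0,0,0,0,-0.4,0,0,0,0,0,-0.7,0,0,0,0,0,-1,0,0,0,0,0,-1,0,0,0]}}

```text
t: 24.7
tcp_pos: [0.5312, 0.2737, 0.1349]
orientation: [0.683, 0.731, 0.002, 0.001]
ft_force: [-0.9, -0.0, 0.2]
opening: 1.002
```

{"op": "drive_tool", "data": {"targets": [0.3,-0.2,-0.3,0,0,0,0.6,-0.5,-0.5,0,0,0,0.9,-0.8,-0.8,0,0,0,0.9,-1,-1,0,0,0,0.9,-1,-1,0,0,0]}}

```text
t: 25.32
tcp_pos: [0.4029, 0.3737, 0.2557]
orientation: [0.682, 0.731, 0.003, 0.001]
ft_force: [0.1, 0.0, 0.0]
opening: 1.002
```

```bash
python3 - <<'E'
from h import *;from rig import ctrl,imaging
c=imaging.camera("top");s=imaging.camera("side")
a=cv2.resize(c["pixels"][160:300,120:460],(800,330));b=cv2.resize(s["pixels"][170:340,180:540],(567,268))
im=np.zeros((600,800,3),np.uint8);im[:330]=a;im[330:598,:567]=b
cv2.imwrite('pics/fin.png',im[:,:,::-1])
o=ctrl.observe();print(o["t"],o["tcp_pos"],o["ft_force"])
E
```

```text
25.425 [0.40386355 0.37278049 0.25344859] [-0.41412283  0.45785202 -0.91972877]
```

View pics/fin.png

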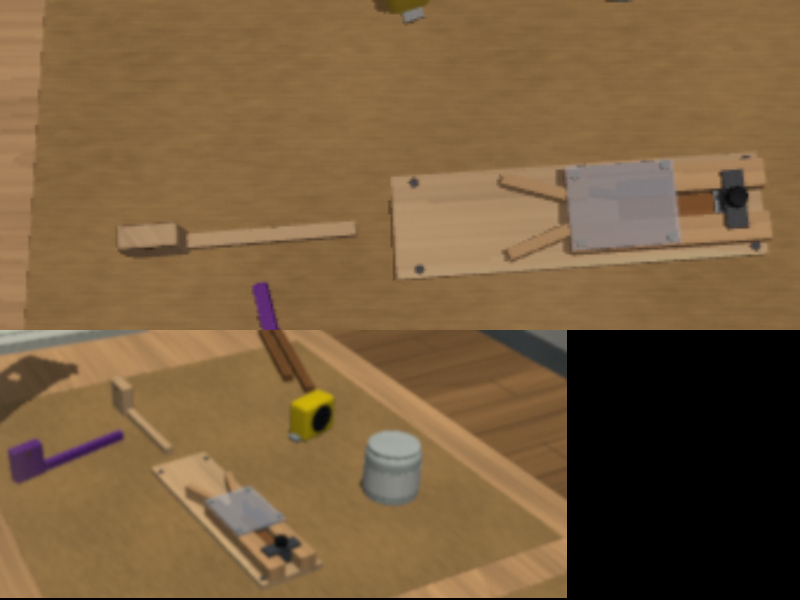

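The stick stands upright on the bench (118..355, 235 in the top half), clear of the board edge at 392. The slat is home against the plate at (715,203), and the bystanders look untouched.

```bash
python3 -c "
from rig import ctrl
print(ctrl.close_job())"
```

```text
the job is handed in; nothing more can be done
None
```

I fed the slat home with the push stick, seated it, drew the stick out and handed the job in at about 25 s of the 58 s allowed. The hand-in gives no verdict.

- **Seating:** the wrist force along the feed read 14.7 to 16.3 N over roughly a second. The highest reading at the end of any move was 16.3 N, against the 25 N limit. These are wrist readings, so the force between stick and slat is inferred from them.
- **Slat and stop plate:** after the stick was withdrawn, the pictures showed the slat straight in the channel with its end against the plate. In the picture taken just before seating, the plate had already moved back about 4 mm (4.6 mm by pixel count, so good to about 1 mm). I did not measure the plate's travel again after releasing it.
- **Stick:** it stands upright and released on the bench, its tip well clear of the board. The gripper is open and well away.
- **Bystanders:** the tape measure and tin look unmoved in the last pictures. The screwdriver was outside the final crops, and the arm never went near it.

No check failed or disagreed.

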